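Bring the red-marked jar of the rotating jar rack to the front and hold it there

TASK

Take hold of the crank handle at the right end of the rotating jar rack and turn the drum gently, by the crank only and without touching the glass, until the jar with the red band points straight out to the front of the rack, level. The drum is heavy on that side and sinks when let go, so your job ends holding: keep the handle gripped and the drum still in that position, and do not let go, so that I can unscrew the jar. Leave the other things on the bench where they are.

Things in the scene. Friction and masses are not known exactly. Their poses are not given: they have to be found in the camera images.
- stand: Fixed plywood stand of the jar rack, screwed to the bench: base 220 x 250 x 18 mm, two upright cheeks (100 wide, rounded tops 220 mm high, outer faces at y = +-100 mm) carrying a level axle 170 mm above the bench. Origin: centre of the underside. Its -x axis is the rack's front (toward the robot, give or take its yaw); y lies along the axle; the crank is at its -y end, the robot's right.
- drum (a joint): Turn of the drum about the stand's +y, rad, endless. 0 or 2 pi: red-marked jar level at the front; pi/2: straight up; pi: back; 3 pi/2: down. Growing values carry the front upward. Starts between 3.9 and 5.5. Bearing friction 0.13 N m; jar at front or back, its excess weight (about 0.17 N m) wins and the drum sinks if let go; jar near top or bottom, the drum stays put.
- crank_centre (a point): Point on the axle's line (fixed to the stand) in the plane through the middle of the crank handle: 166 mm to the stand's -y side, 170 mm above the bench. The crank handle circles about this point at 70 mm radius, in the vertical plane across the axle.
- crank_grip (a point): Point to grip: middle of the crank handle, on its axis; turns with the drum. The handle always lies level, parallel to the axle: straight above the axle when the red-marked jar points to the front, at the front, level with the axle, when that jar hangs straight down. The crank arm is 52 mm from this point toward the rack; the handle reaches 40 mm the other way.
- handle: Black crank handle, a plain round sleeve 23 mm in diameter and 90 mm long that spins freely on its pin, so that fingers can keep one orientation all the way round. Origin: the middle of the sleeve, 5 mm nearer the rack than crank_grip. Its y axis lies along the sleeve.
- jar_red: The marked jar, fixed by its lid to a face of the square drum in the row nearer the crank: 58 mm in diameter, 90 mm long, full of steel screws, with a broad red band round the glass and a red disc on its end. It weighs 0.36 kg, 0.2 kg more than each of the others. Its origin is on the axle in the middle of the drum.
- red_end (a point): Centre of the outer end of the red-marked jar (the red disc), 129 mm from the axle's line. When the jar points straight out to the front this point is level with the axle, 170 mm above the bench.
- jars: The other seven jars of the drum (two rows of four in all, 90 degrees apart; same size, filled with screws and plugs of other colours, no red). Origin on the axle in the middle of the drum. All jars turn within 135 mm of the axle.
- oil_can: Bystander: dark flat can with a black cap, 42 x 70 x 118 mm, upright. Origin at the centre of its underside.
- tape_measure: Bystander: grey tape measure, 38 x 86 x 68 mm, standing. Origin at the centre of its underside.
- masking_tape: Bystander: roll of cream masking tape lying flat, 106 mm across, 24 mm high. Origin at the centre of its underside.
- screwdriver: Bystander: red-handled screwdriver lying flat, 218 mm long. Origin at the centre of its underside.

How it is judged:
By the outcome, as a careful person would: the job done as asked, in the order asked, and still so for the second after the job is handed in, while the arm keeps its last pose, push and grip.
It also fails if it takes over 37 s, if anything falls off the work surface, if the arm or the gripper's body presses on something with over 40 N, if the wrist force passes 120 N, or if a joint passes its speed limit or range.

ROBOT

A 7-joint arm with a two-finger parallel gripper is mounted at the origin on a cart in front of the work surface, level with it; the furniture and walls round the work are solid. World frame = base frame: x ahead of the robot, y to its left, z up, the work surface at z = 0. Lengths are in m, angles in rad, forces in N, time in s.
With the tool pointing down it reaches from about 0.425 to 0.875 m from the base axis. Payload 8.4 kg.
Tool frame: the origin (TCP) lies on the centre line of the jaws, within the pads' length; the fingertips stand r.tips_ahead ahead of it and the grasp point (between the pads) lies 5 mm behind it (r.tips_ahead is the distance from the TCP to the fingertips, in m); z points along the fingers, y is the direction in which the jaws open and shut (so a half turn about z gives the same grasp; the last joint's range is limited). The gripper opens to 85 mm and grips with 20 to 120 N. Pads are 22 mm wide; open, the fingers measure 114 mm over their backs; the gripper's body (76 mm by 85 mm) begins 54 mm behind the grasp point. The pads swing forward as they close: fully open they stand 13 mm farther back than shut.
Start: joints at [1.138, 0.333, 0.04, 1.465, -0.013, 1.343, -0.059], TCP at [0.213, -0.614, 0.245] pointing down, gripper open.
Joint ranges: [-2.58, 2.58], [-0.38, 2.09], [-1.3, 1.39], [0.25, 2.4], [-1.5, 4.64], [0.08, 2.09], [-2.65, 2.65]. Speed limits (rad/s): [2.22, 2.22, 2.79, 2.79, 3.14, 3.14, 3.14].

INTERFACE

Orientations are given as [roll, pitch, yaw] about the fixed x, y, z axes, in that order (R = Rz(yaw) Ry(pitch) Rx(roll)).
In Python, from station import status, eyes, finish_job, r gives the robot as it stands.
- The arm moves only by the shell command python3 -m handwheel 'ROWS' [FORCE]. ROWS is JSON, a list that holds one entry, the list of rows, each a list of 7 numbers: the turn, a rotation vector about the world's x, y, z in degrees, then the shift along the world's x, y, z in mm, then the opening, from -1 (shut) to 1 (fully open), so that 0 is half open. A call has 1 to 10 rows; each row is the pose to reach, as a shift and turn from the pose commanded when the call began; what a row does not reach only later rows make up. A row lasts 1/10 s, in which the tool goes at most 50 mm and 8.59 degrees, less where a joint would pass 70% of its speed; a pose out of reach is approached as far as the arm can. A call with a gripper value outside its range is refused whole. The fingers move at their own pace and stop on an object; FORCE is the grip in N (left out, the last holds). Time passes only in rows, so rows that repeat a pose let the fingers close. It gives the time, the measured TCP pose, the force and the opening at its end, in the units of the state.
- status.observe(): the state, without advancing time (a new reading comes with each control period).
- eyes.capture(name): name is "side" or "top"; returns a dict with "color" (480x640x3 uint8, red, green, blue), "mtx" (3x3 intrinsics, pixels), "pose" (4x4, takes a point from camera to world coordinates). Camera axes: x right, y down, z forward; pixel columns grow to the right and rows downward; lengths in m; the calibration is good to about 2 mm. A picture is of the moment at which its call begins. There is no depth.
- finish_job(): hands the job in, once; it reports no verdict.
The state is a dict: "time": time; "joints": joint angles; "joint_vel": joint speeds; "joint_efforts": joint torques, N m; "position": TCP position; "ee_rot": TCP orientation; "wrist_force": force on the tool from outside, world axes, zero at the start; "moment": the same for the moment, N m; "finger_gap": opening from 0.0 (shut) to 1.0 (fully open).
Only numpy, scipy, OpenCV 4.12 (cv2) and the standard library are available. Lean on these libraries where they do the work, as an engineer would, in place of code of your own. Each camera call takes 0.05 s, during which the arm holds its last target.

## Working session

There is one attempt and no reset: what is moved stays moved. The work goes in short steps, Python scripts to look and compute and a shell command to move; the robot and the scene stay as the last step left them, time stands still between calls to the robot, and variables do not carry over. Pictures are saved under pics/ and viewed, and the job is handed in when it is done.

```bash
mkdir -p pics; ls; cat > h.py <<'E'
import numpy as np, cv2
from station import status, eyes, r
def snap(name,fn):
    d=eyes.capture(name); cv2.imwrite('pics/'+fn,cv2.cvtColor(d['color'],cv2.COLOR_RGB2BGR))
    np.savez('pics/'+fn[:-4]+'.npz',color=d['color'],mtx=np.array(d['mtx']),pose=np.array(d['pose'])); return d
def load(fn): return np.load('pics/'+fn+'.npz')
def ray(d,u,v):
    K=d['mtx'];T=d['pose']; c=np.linalg.inv(K)@[u,v,1]; return T[:3,3],T[:3,:3]@c
def onz(d,u,v,z):
    o,k=ray(d,u,v); return o+k*(z-o[2])/k[2]
def proj(d,p):
    T=np.linalg.inv(d['pose']); c=T[:3,:3]@np.array(p)+T[:3,3]; q=d['mtx']@c; return q[:2]/q[2]
def crop(fn,x0,y0,x1,y1,s,out):
    im=cv2.imread('pics/'+fn)[y0:y1,x0:x1]; cv2.imwrite('pics/'+out,cv2.resize(im,None,fx=s,fy=s,interpolation=cv2.INTER_CUBIC))
E
python3 - <<'E'
from h import *
for n in('side','top'):
    d=snap(n,n+'0.png'); print(n,d['pose'],d['mtx'])
print(status.observe(), r.tips_ahead)
E
```

```text
pics
side [[-0.92245584 -0.1977      0.3316473   0.06956593]
 [-0.38544636  0.42147232 -0.82084846  1.29046601]
 [ 0.02250158 -0.8850287  -0.46499234  0.85619853]
 [ 0.          0.          0.          1.        ]] [[518.9736582    0.         323.1633833 ]
 [  0.         518.9736582  239.09845116]
 [  0.           0.           1.        ]]
top [[-0.05402546 -0.97515256  0.21484583  0.19727026]
 [-0.99853279  0.05355205 -0.00802796  0.07811411]
 [-0.00367695 -0.21496432 -0.97661498  1.88930715]
 [ 0.          0.          0.          1.        ]] [[568.01714822   0.         330.08362602]
 [  0.         568.01714822 238.18491294]
 [  0.           0.           1.        ]]
{'time': 0.1, 'joints': array([ 1.1378441 ,  0.33385878,  0.03982538,  1.46619581, -0.01338577,
        1.34329002, -0.05852789]), 'joint_vel': array([ 0.00048636,  0.00070388,  0.00058143, -0.00326077, -0.00046011,
        0.00031065,  0.00065568]), 'joint_efforts': array([ 4.90410050e-03, -6.60012889e+01,  1.37052555e+00, -4.06471360e+01,
        1.69235008e-02,  8.98752187e-03,  1.04380308e-05]), 'position': array([ 0.21280466, -0.61375867,  0.24449119]), 'ee_rot': array([-3.14010924e+00,  9.79693990e-05,  3.33757150e-01]), 'wrist_force': array([ 0.3733037 ,  0.25634072, -0.36411671]), 'moment': array([-0.00274388, -0.02183655,  0.06636193]), 'finger_gap': 1.0010103451901502} 0.014
```

View pics/side0.png

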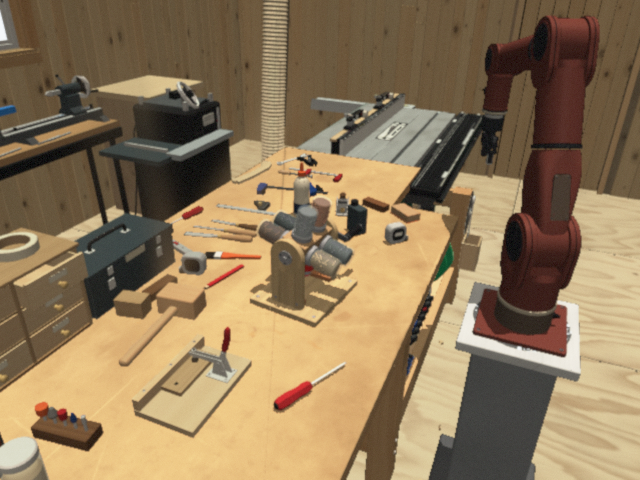

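View pics/top0.png

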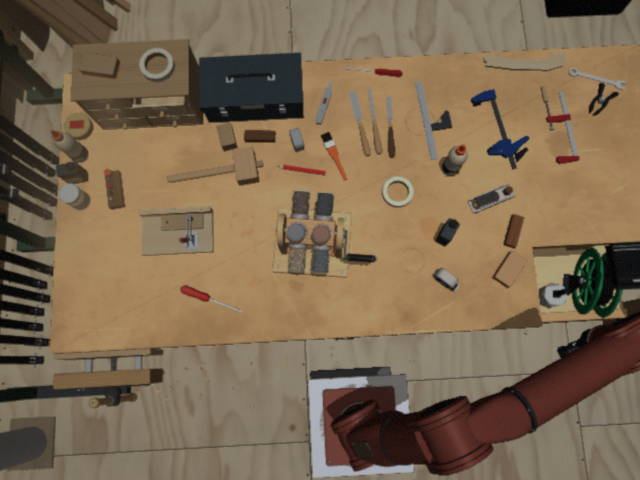

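```bash
python3 - <<'E'
from h import *
crop('top0.png',255,175,475,305,3.6,'top0c.png')
crop('side0.png',230,170,420,330,4,'side0c.png')
E
```

```text
(no output)
```

View pics/top0c.png

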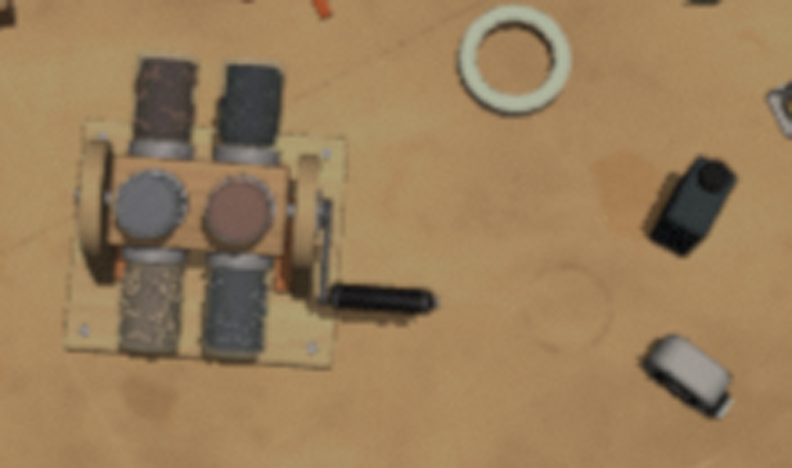

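View pics/side0c.png

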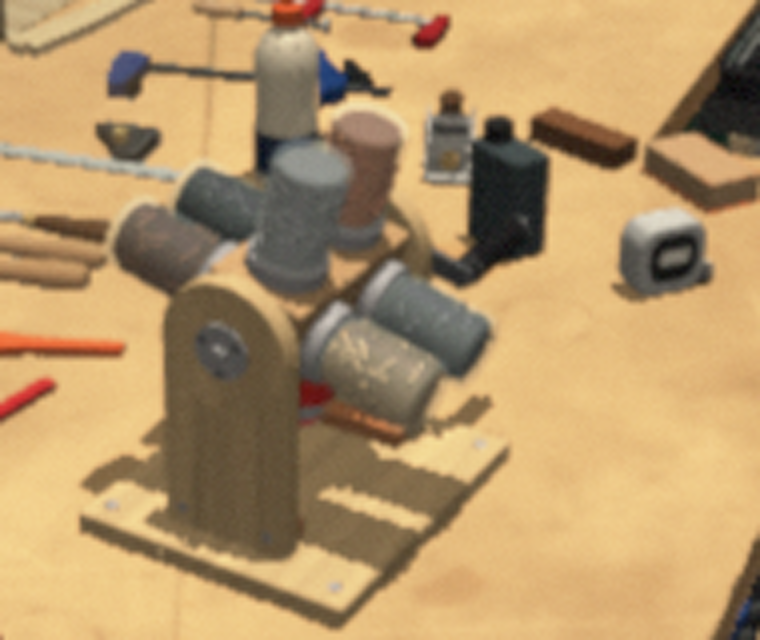

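```bash
cat > fit.py <<'E'
from h import *
from scipy.optimize import least_squares
t=load('top0');s=load('side0')
T=lambda p:np.array(p)/3.6+[255,175]
S=lambda p:np.array(p)/4+[230,170]
# stand corners (image left=+y, up=+x)
C={'lu':(.11,.125),'ru':(.11,-.125),'rd':(-.11,-.125),'ld':(-.11,.125)}
def W(q,p):
    c,s_=np.cos(q[2]),np.sin(q[2]); return np.array([q[0]+c*p[0]-s_*p[1],q[1]+s_*p[0]+c*p[1],p[2]])
def H(th,y): return (.07*np.sin(th),-.166+y,.17+.07*np.cos(th))
def res(q):
    o=[]
    for k,p in dict(lu=(85,122),ru=(345,140),rd=(330,367),ld=(66,348)).items():
        o.append(proj(t,W(q,(*C[k],.018)))-T(p))
    for k,p in dict(ld=(338,610),lu=(80,516),rd=(509,447)).items():
        o.append(proj(s,W(q,(*C[k],.018)))-S(p))
    o.append(proj(t,W(q,H(q[3],.05)))-T((335,296)))
    o.append(proj(t,W(q,H(q[3],-.04)))-T((433,301)))
    o.append(proj(s,W(q,H(q[3],-.04)))-S((518,228)))
    o.append(proj(s,W(q,H(q[3],.05)))-S((462,268)))
    return np.concatenate(o)
if __name__=='__main__':
    f=least_squares(res,[.6,.1,0,4.7],loss='soft_l1'); q=f.x; print(q,np.degrees(q[2:]));print(res(q).reshape(-1,2).round(2))
    np.save('q.npy',q)
    print('grip',W(q,H(q[3],0)),'centre',W(q,(0,-.166,.17)),'end',W(q,H(0,0)))
    for d,n in((t,'top0'),(s,'side0')):
        im=cv2.imread(f'pics/{n}.png'); L=4
        big=cv2.resize(im,None,fx=L,fy=L)
        def ln(a,b,c): cv2.line(big,*[tuple(int(x) for x in (proj(d,W(q,p))+.5)*L) for p in(a,b)],c,1)
        ks=list(C)
        for i in range(4): ln((*C[ks[i]],.018),(*C[ks[(i+1)%4]],.018),(255,255,0))
        ln(H(q[3],.05),H(q[3],-.04),(0,255,0)); ln((0,.1,.17),(0,-.166,.17),(0,0,255))
        for i in range(24): ln(H(i*np.pi/12,0),H((i+1)*np.pi/12,0),(255,0,255))
        x,y=(265,185) if n=='top0' else (230,180)
        cv2.imwrite(f'pics/{n}_fit.png',big[y*L:(y+140)*L,x*L:(x+190)*L])
E
python3 fit.py
```

```text
[ 0.59675451  0.12270152 -0.12363403  4.49383537] [ -7.08370817 257.47780069]
[[-0.17 -0.14]
 [ 0.72 -0.28]
 [ 0.82  0.57]
 [-0.77  0.71]
 [ 0.53  0.12]
 [-1.69 -0.97]
 [-0.28 -1.9 ]
 [-1.46  0.31]
 [ 0.29  0.89]
 [-0.57 -0.91]
 [-0.18  0.6 ]]
grip [ 0.50847026 -0.0336044   0.15482275] centre [ 0.57628351 -0.04203141  0.17      ] end [ 0.57628351 -0.04203141  0.24      ]
```

View pics/top0_fit.png

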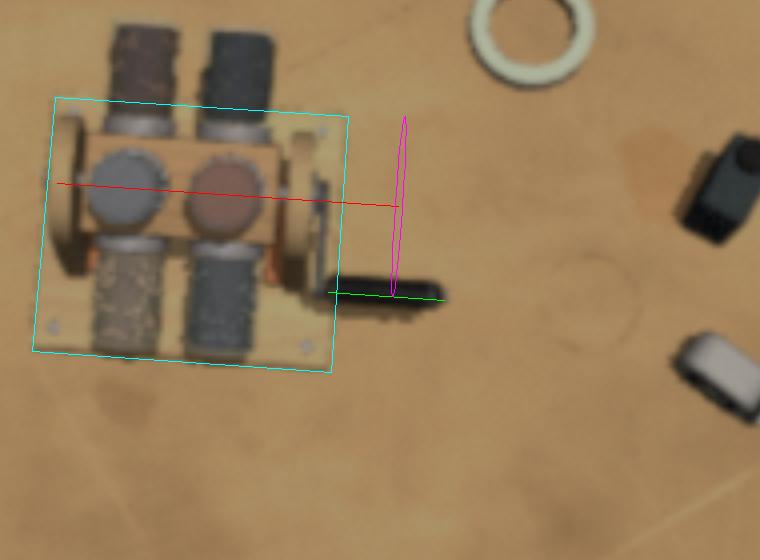

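View pics/side0_fit.png

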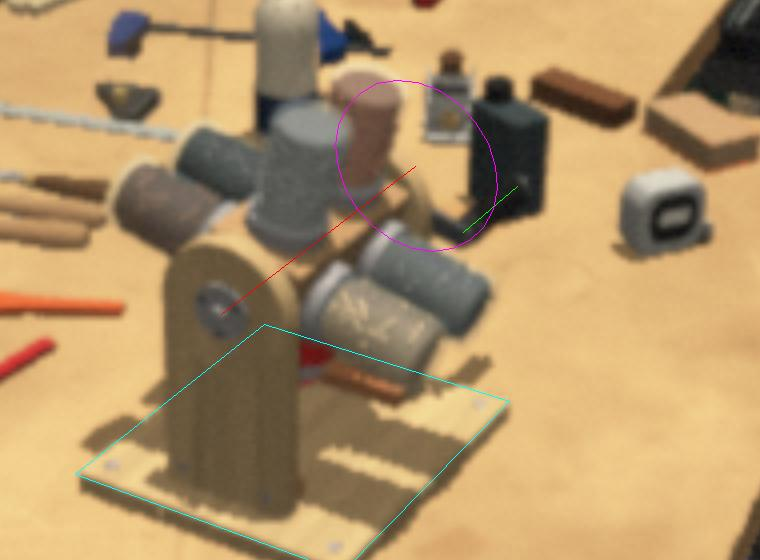

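```bash
python3 - <<'E'
from h import *
im=cv2.imread('pics/side0.png')[205:265,325:395]; im=np.clip(im.astype(float)*2.2,0,255).astype('uint8')
a=cv2.resize(im,(700,600),interpolation=cv2.INTER_CUBIC); cv2.imwrite('pics/sh.png',a)
im=cv2.imread('pics/top0.png')[225:285,320:390]; im=np.clip(im.astype(float)*1.6,0,255).astype('uint8')
cv2.imwrite('pics/th.png',cv2.resize(im,(700,600),interpolation=cv2.INTER_CUBIC))
E
```

```text
(no output)
```

View pics/sh.png

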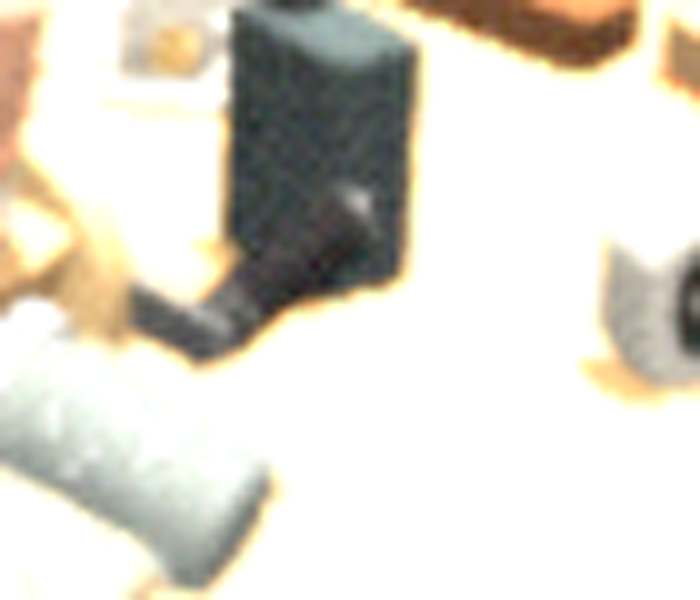

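View pics/th.png

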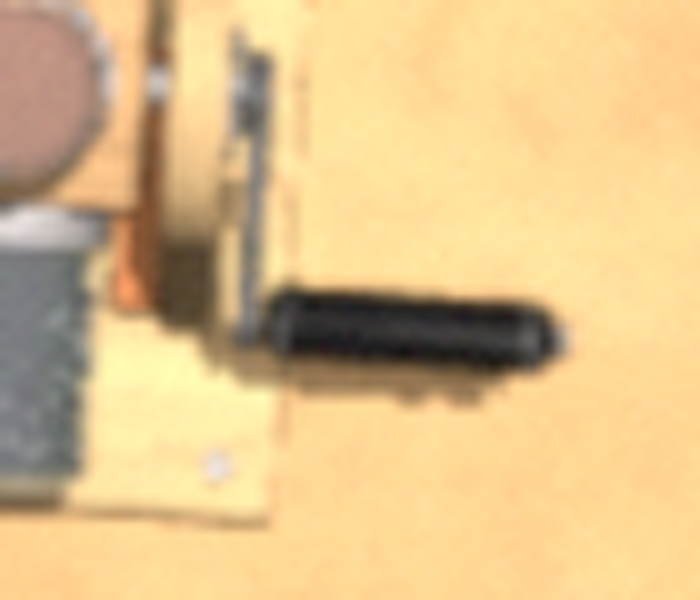

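```bash
python3 - <<'E'
s=open('fit.py').read()
s=s.replace("T=lambda p:np.array(p)/3.6+[255,175]","T=lambda p:(np.array(p)+.5)/3.6-.5+[255,175]\nT1=lambda p:(np.array(p)+.5)/10-.5+[320,225]\nS1=lambda p:(np.array(p)+.5)/10-.5+[325,205]")
s=s.replace("S=lambda p:np.array(p)/4+[230,170]","S=lambda p:(np.array(p)+.5)/4-.5+[230,170]")
a=s.index("    o.append(proj(t,W(q,H(q[3],.05))"); b=s.index("    return np.conc")
s=s[:a]+"""    o.append(proj(t,W(q,H(q[3],.05)))-T1((272,325)))
    o.append(proj(t,W(q,H(q[3],-.04)))-T1((545,337)))
    o.append(proj(s,W(q,H(q[3],-.04)))-S1((350,220)))
    o.append(proj(s,W(q,H(q[3],.05)))-S1((222,322)))
    o.append(proj(s,W(q,(0,.103,.17)))-S((222,350)))
"""+s[b:]
open('fit.py','w').write(s)
E
python3 fit.py
```

```text
[ 0.59724026  0.12330602 -0.12544725  4.52135713] [ -7.18759822 259.05468127]
[[ 0.08  0.04]
 [ 0.95  0.02]
 [ 0.93  0.86]
 [-0.65  0.87]
 [ 0.53  0.59]
 [-1.59 -0.58]
 [-0.08 -1.41]
 [-0.4   0.42]
 [ 1.31  1.24]
 [-0.59 -0.89]
 [-1.47  0.4 ]
 [-1.13  1.48]]
grip [ 0.50828404 -0.03279055  0.15670895] centre [ 0.57647059 -0.04138952  0.17      ] end [ 0.57647059 -0.04138952  0.24      ]
```

```bash
python3 - <<'E'
from h import *
from scipy.optimize import least_squares
t=load('top0');s=load('side0')
def tri(a,b):
    return least_squares(lambda p:np.r_[proj(t,p)-a,proj(s,p)-b],[.5,0,.15])
f=tri((320+26.75,225+32.05),(325+21.75,205+31.8)); g=tri((320+54.05,225+33.25),(325+34.55,205+21.55))
print(f.x,f.fun,g.x,g.fun,np.linalg.norm(f.x-g.x),(f.x*4+g.x*5)/9)
E
python3 -m handwheel '[[[0,0,0,8,15,20,1],[0,0,6,25,50,45,1],[0,0,13,47,92,55,1],[0,0,20,69,134,55,1],[0,0,26,91,176,55,1],[0,0,33,112,218,55,1],[0,0,39,133,260,55,1],[0,0,46,154,302,55,1],[0,0,52,175,344,55,1],[0,0,58,196,386,55,1]]]' 50
```

```text
[0.51306469 0.01495969 0.15790166] [ 0.24143522  0.78502601 -0.7545378  -0.18147362] [ 0.50395943 -0.06956704  0.15572755] [ 0.33271905  1.13100763 -1.13227573 -0.26391656] 0.08504351661812486 [ 0.50800621 -0.03199961  0.15669382]
time: 1.1
position: [0.4092, -0.2262, 0.3002]
ee_rot: [-3.141, 0.0, 1.35]
wrist_force: [0.8, 0.6, 0.5]
finger_gap: 1.003
```

```bash
python3 -m handwheel '[[[0,0,2,22,42,0,1],[0,0,4,43,84,0,1],[0,0,5.5,65,126,0,1],[0,0,5.5,85,166,-5,1],[0,0,5.5,98,189,-20,1],[0,0,5.5,98,189,-30,1]]]'
python3 - <<'E'
from h import *
snap('top','top1.png');snap('side','side1.png')
crop('top1.png',265,175,415,295,5,'top1c.png');crop('side1.png',280,150,420,255,5.5,'side1c.png')
o=status.observe();print(o['position'],o['ee_rot'])
E
```

```text
time: 1.7
position: [0.5077, -0.0347, 0.2693]
ee_rot: [-3.141, -0.002, 1.448]
wrist_force: [0.0, -0.5, 0.5]
finger_gap: 0.998
[ 0.50599631 -0.03906616  0.26852777] [-3.13830184e+00  2.82772487e-05  1.44317145e+00]
```

View pics/top1c.png

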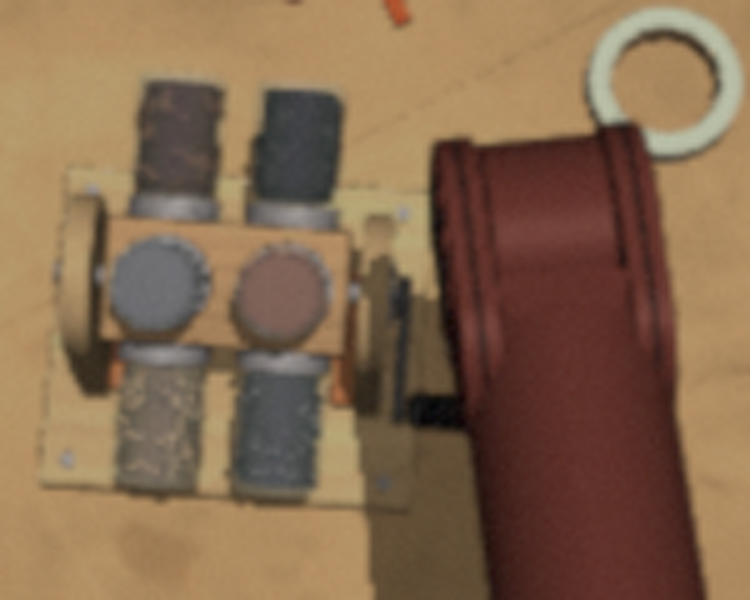

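View pics/side1c.png

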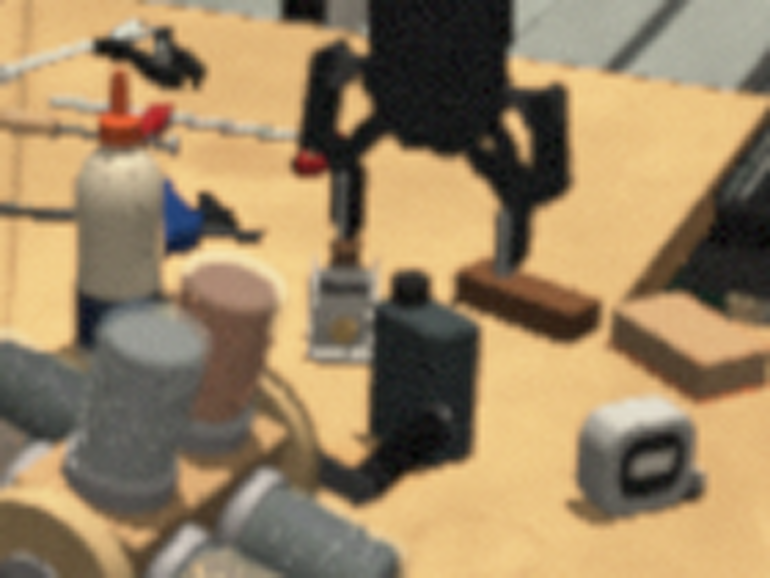

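```bash
python3 -m handwheel '[[[0,0,0,0,0,-30,1],[0,0,0,0,0,-65,1],[0,0,0,0,0,-92,1],[0,0,0,0,0,-108,1],[0,0,0,0,0,-118,1],[0,0,0,0,0,-118,1]]]'
python3 - <<'E'
from h import *
snap('side','side2.png')
crop('side2.png',280,150,420,255,5.5,'side2c.png')
o=status.observe();print(o['position'],o['ee_rot'],o['wrist_force'])
E
```

```text
time: 2.4
position: [0.5062, -0.0403, 0.1516]
ee_rot: [-3.14, 0.0, 1.44]
wrist_force: [0.0, -0.6, -0.1]
finger_gap: 0.996
[ 0.50683275 -0.03998226  0.15261344] [-3.14133541e+00  2.40607294e-04  1.44077937e+00] [ 0.19079122  1.0143224  -0.00938223]
```

View pics/side2c.png

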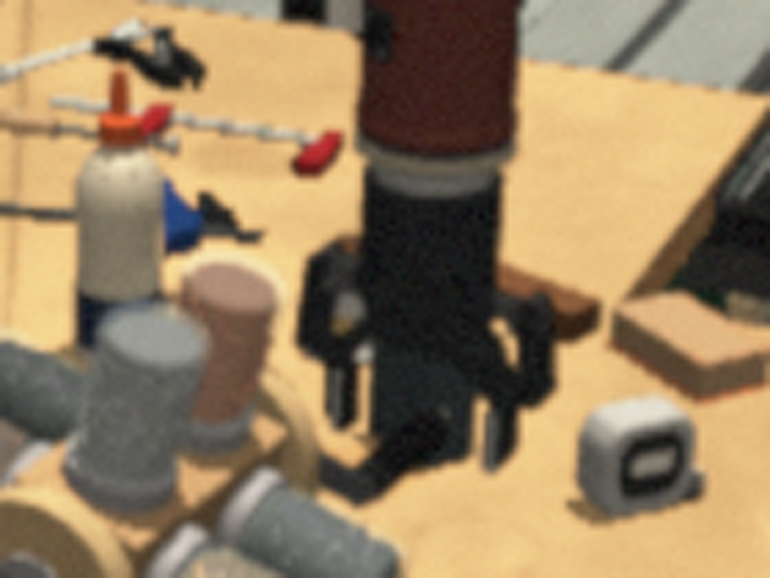

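```bash
python3 - <<'E'
from h import *
s=load('side2')
for p in [(.508,-.032,.157),(.507,-.040,.157),(.507,-.040,.152),(.507,-.040,.138),(.507,-.04,.148)]: print(p,(proj(s,p)-[280,150]+.5)*5.5)
crop('side2.png',328,205,378,245,14,'side2d.png')
im=cv2.imread('pics/side2d.png');cv2.imwrite('pics/side2d.png',np.clip(im*2.,0,255).astype('uint8'))
E
```

```text
(0.508, -0.032, 0.157) [404.45094872 446.47369561]
(0.507, -0.04, 0.157) [411.11428466 440.85946566]
(0.507, -0.04, 0.152) [410.65499053 449.00941605]
(0.507, -0.04, 0.138) [409.37619854 471.70095635]
(0.507, -0.04, 0.148) [410.28853684 455.51195809]
```

View pics/side2d.png

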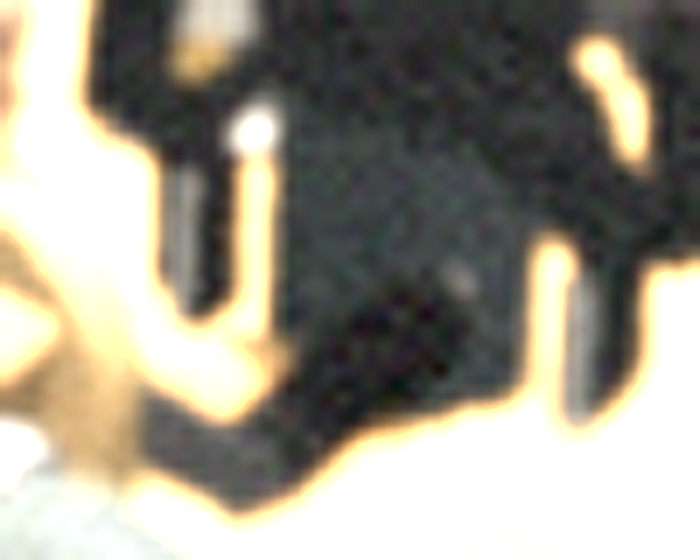

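```bash
python3 -m handwheel '[[[0,0,0,0,0,0,0.3],[0,0,0,0,0,0,-0.2],[0,0,0,0,0,0,-1],[0,0,0,0,0,0,-1],[0,0,0,0,0,0,-1],[0,0,0,0,0,0,-1]]]' 50
python3 - <<'E'
from h import *
for i in range(1):
    o=status.observe();print(o['position'],o['ee_rot'],o['wrist_force'],o['moment'],o['finger_gap'])
E
```

```text
time: 3.05
position: [0.5092, -0.0394, 0.1537]
ee_rot: [3.136, -0.0, 1.442]
wrist_force: [6.4, -1.7, 2.3]
finger_gap: 0.249
[ 0.50922688 -0.03943206  0.15366193] [ 3.13634626e+00 -1.46203391e-04  1.44196716e+00] [ 6.37138365 -1.65718633  2.30164569] [-0.25830013 -1.45807955  0.01771056] 0.2489312546209243
```

```bash
cat > arc.py <<'E'
import numpy as np
def arc(th0,step,n,yaw=-.1254,adj=(0,0,0)):
    for i in range(1,n+1):
        th=th0+np.radians(step*i) if np.isscalar(step) else th0+np.radians(step[i-1])
        s=70*(np.sin(th)-np.sin(th0)); z=70*(np.cos(th)-np.cos(th0)); w=min(1,i/4)
        print(i,round(s*np.cos(yaw)+adj[0]*w,1),round(s*np.sin(yaw)+adj[1]*w,1),round(z+adj[2]*w,1))
E
python3 -c "
from arc import *
arc(4.521,[.7,2,4,6.5,9,11.5,14,16.5,18.5,20],10,adj=(2,0,0))"
```

```text
1 0.3 0.0 0.8
2 0.6 0.1 2.4
3 0.7 0.1 4.8
4 0.9 0.1 7.9
5 0.8 0.2 10.9
6 0.7 0.2 14.0
7 0.8 0.1 17.0
8 1.1 0.1 20.1
9 1.3 0.1 22.5
10 1.6 0.1 24.3
```

```bash
python3 -m handwheel '[[[0,0,0,0.3,0,0.8,-1],[0,0,0,0.6,0.1,2.4,-1],[0,0,0,0.7,0.1,4.8,-1],[0,0,0,0.9,0.1,7.9,-1],[0,0,0,0.8,0.2,10.9,-1],[0,0,0,0.7,0.2,14,-1],[0,0,0,0.8,0.1,17,-1],[0,0,0,1.1,0.1,20.1,-1],[0,0,0,1.3,0.1,22.5,-1],[0,0,0,1.6,0.1,24.3,-1]]]' 50
python3 -c "
from h import *
d=snap('side','side3.png');crop('side3.png',230,150,400,280,4.5,'side3c.png')
o=status.observe();print(o['position'],o['ee_rot'],o['wrist_force'],o['moment'],o['finger_gap'])"
```

```text
time: 4.05
position: [0.5076, -0.0392, 0.1764]
ee_rot: [-3.14, 0.001, 1.442]
wrist_force: [-2.4, -3.3, -2.0]
finger_gap: 0.253
[ 0.50771706 -0.03920503  0.17660848] [-3.13966430e+00  5.88940391e-04  1.44191115e+00] [-5.20482322 -3.66201723  0.48927402] [-0.74768599  1.00157055  0.13640499] 0.2504308634380009
```

View pics/side3c.png

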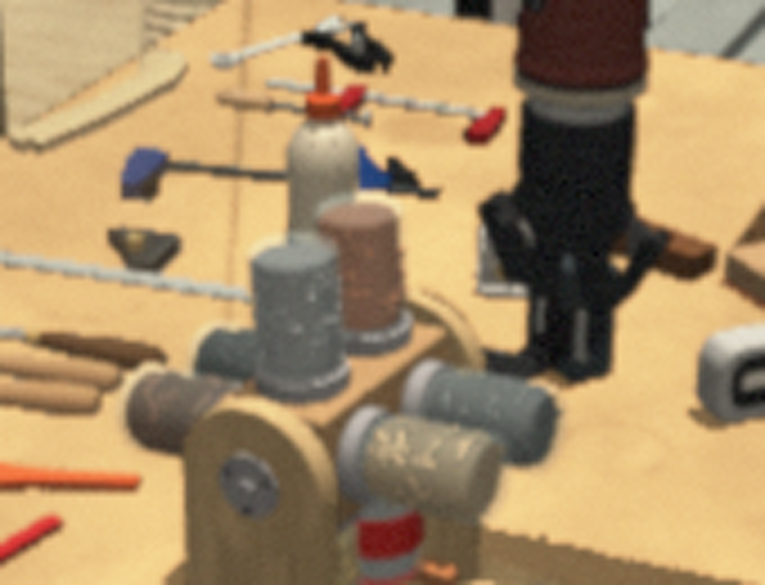

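```bash
python3 -c "
from arc import *
arc(4.870,[1,3,6,9.5,13,16.5,20,23.5,26.5,28],10,adj=(-1,0,0))"
```

```text
1 -0.0 -0.0 1.2
2 0.2 -0.1 3.6
3 0.8 -0.2 7.2
4 1.7 -0.3 11.3
5 3.2 -0.5 15.3
6 4.9 -0.7 19.2
7 6.9 -1.0 23.0
8 9.0 -1.3 26.7
9 11.1 -1.5 29.7
10 12.1 -1.7 31.2
```

```bash
python3 -m handwheel '[[[0,0,0,0,0,1.2,-1],[0,0,0,0.2,-0.1,3.6,-1],[0,0,0,0.8,-0.2,7.2,-1],[0,0,0,1.7,-0.3,11.3,-1],[0,0,0,3.2,-0.5,15.3,-1],[0,0,0,4.9,-0.7,19.2,-1],[0,0,0,6.9,-1,23,-1],[0,0,0,9,-1.3,26.7,-1],[0,0,0,11.1,-1.5,29.7,-1],[0,0,0,12.1,-1.7,31.2,-1]]]' 50
python3 -c "
from h import *
o=status.observe();print(o['position'],o['ee_rot'],o['wrist_force'],o['moment'],o['finger_gap'])
from arc import *
arc(5.359,[1,3,6,9.5,13,16.5,20,23.5,26.5,28],10)"
```

```text
time: 5.1
position: [0.5184, -0.0406, 0.2078]
ee_rot: [-3.136, 0.001, 1.442]
wrist_force: [-15.4, -3.1, 5.6]
finger_gap: 0.251
[ 0.51841065 -0.04059548  0.20780833] [-3.13616431e+00  9.57555132e-04  1.44218426e+00] [-15.36635011  -3.12968692   5.60569835] [-0.52665506  3.20666834  0.17677093] 0.2513062206338374
1 0.7 -0.1 1.0
2 2.3 -0.3 2.9
3 4.7 -0.6 5.6
4 7.7 -1.0 8.6
5 10.8 -1.4 11.5
6 14.2 -1.8 14.1
7 17.7 -2.2 16.6
8 21.3 -2.7 18.8
9 24.5 -3.1 20.5
10 26.1 -3.3 21.3
```

```bash
python3 -c "
import numpy as np
from scipy.optimize import least_squares
P=np.array([[.5092/1,.1537],[.5077,.1765],[.5184,.2078]])
def f(c): return np.hypot((P[:,0]-c[0])/.992,P[:,1]-c[1])-.07
r=least_squares(f,[.576,.165]);print(r.x,r.fun)
c=r.x
for p in P: print(np.arctan2((p[0]-c[0])/.992,p[1]-c[1])%(2*np.pi))
from fit import *
q=np.load('q.npy');print(q)
"; python3 - <<'E'
from h import *
snap('side','side4.png');crop('side4.png',230,150,400,280,4.5,'side4c.png')
snap('top','top4.png');crop('top4.png',265,165,415,285,5,'top4c.png')
E
```

```text
[0.57678737 0.16987534] [ 2.62030484e-05 -4.11151074e-05  1.83627490e-05]
4.479294051987381
4.807224655974109
5.284774326190581
[ 0.59724026  0.12330602 -0.12544725  4.52135713]
```

View pics/side4c.png

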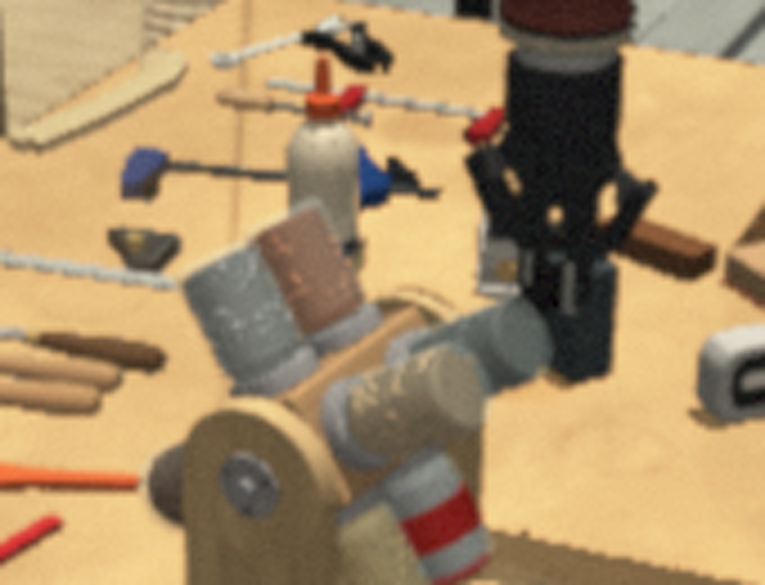

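View pics/top4c.png

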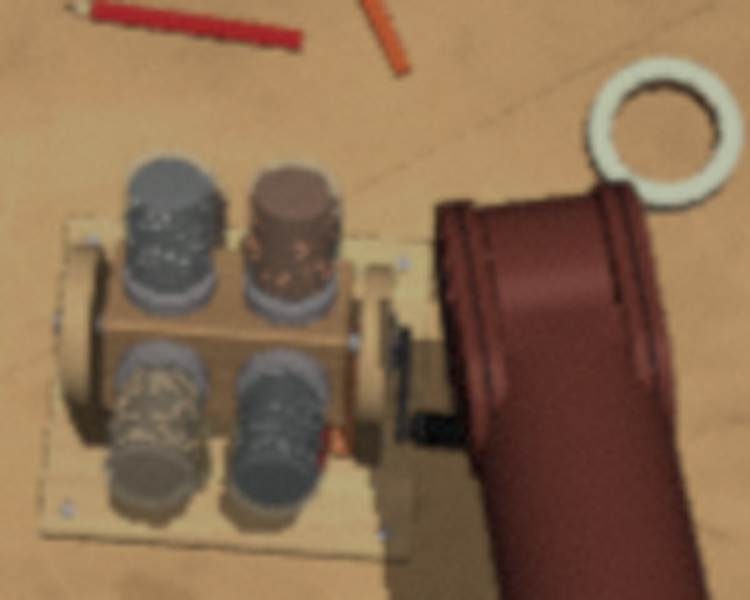

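```bash
python3 -c "
from arc import *
arc(5.285,[1,3,6,9.5,13,16.5,20,23.5,26.5,28],10,adj=(-2,0,.3))"
```

```text
1 0.2 -0.1 1.1
2 1.0 -0.3 3.2
3 2.8 -0.5 6.2
4 5.0 -0.9 9.5
5 8.0 -1.3 12.6
6 11.1 -1.7 15.4
7 14.4 -2.1 18.1
8 17.8 -2.5 20.6
9 20.9 -2.9 22.6
10 22.5 -3.1 23.5
```

```bash
python3 -m handwheel '[[[0,0,0,0.2,-0.1,1.1,-1],[0,0,0,1,-0.3,3.2,-1],[0,0,0,2.8,-0.5,6.2,-1],[0,0,0,5,-0.9,9.5,-1],[0,0,0,8,-1.3,12.6,-1],[0,0,0,11.1,-1.7,15.4,-1],[0,0,0,14.4,-2.1,18.1,-1],[0,0,0,17.8,-2.5,20.6,-1],[0,0,0,20.9,-2.9,22.6,-1],[0,0,0,22.5,-3.1,23.5,-1]]]' 50
python3 -c "
from h import *
o=status.observe();print(o['position'],o['ee_rot'],o['wrist_force'],o['moment'],o['finger_gap'])
import numpy as np
from scipy.optimize import least_squares
x=o['position']
P=np.array([[.5092/1,.1537],[.5077,.1765],[.5184,.2078],[x[0],x[2]]])
def f(c): return np.hypot((P[:,0]-c[0])/.992,P[:,1]-c[1])-.07
r=least_squares(f,[.576,.165]);print(r.x,r.fun)
c=r.x
th=np.arctan2((x[0]-c[0])/.992,x[2]-c[1])%(2*np.pi);print(th)
"
```

```text
time: 6.2
position: [0.5435, -0.0438, 0.2318]
ee_rot: [3.142, -0.0, 1.442]
wrist_force: [-5.8, -2.7, -0.1]
finger_gap: 0.252
[ 0.54346667 -0.04384901  0.23176142] [ 3.14152034e+00 -4.27510155e-05  1.44197668e+00] [-5.76591692 -2.72384488 -0.05603599] [-0.62244178  1.13298559  0.07129321] 0.25208945584453013
[0.57680441 0.17020968] [ 1.20887858e-04 -5.48665325e-05 -1.47675997e-04  1.28594551e-04]
5.783426535309367
```

```bash
python3 -c "
from arc import *
arc(5.783,[1,3,6,9.5,13,16.5,20,23.5,26.5,28],10,adj=(.3,0,.4))"
```

```text
1 1.1 -0.1 0.7
2 3.4 -0.4 1.9
3 6.8 -0.8 3.5
4 10.8 -1.3 5.1
5 14.9 -1.8 6.4
6 19.0 -2.4 7.4
7 23.2 -2.9 8.2
8 27.4 -3.4 8.7
9 31.0 -3.9 8.9
10 32.8 -4.1 9.0
```

```bash
python3 -m handwheel '[[[0,0,0,1.1,-0.1,0.7,-1],[0,0,0,3.4,-0.4,1.9,-1],[0,0,0,6.8,-0.8,3.5,-1],[0,0,0,10.8,-1.3,5.1,-1],[0,0,0,14.9,-1.8,6.4,-1],[0,0,0,19,-2.4,7.4,-1],[0,0,0,23.2,-2.9,8.2,-1],[0,0,0,27.4,-3.4,8.7,-1],[0,0,0,31,-3.9,8.9,-1],[0,0,0,32.8,-4.1,9,-1]]]' 50
python3 -c "
from h import *
snap('side','side5.png');crop('side5.png',230,150,400,280,4.5,'side5c.png')
snap('top','top5.png');crop('top5.png',265,165,415,285,5,'top5c.png')
o=status.observe();print(o['position'],o['ee_rot'],o['wrist_force'],o['moment'],o['finger_gap'])
x=o['position']
print(np.degrees(np.arctan2((x[0]-.5768)/.992,x[2]-.1702)), np.hypot((x[0]-.5768)/.992,x[2]-.1702))
"
```

```text
time: 7.2
position: [0.5762, -0.048, 0.2404]
ee_rot: [-3.141, -0.0, 1.442]
wrist_force: [-4.4, -3.4, -0.4]
finger_gap: 0.253
[ 0.5763441  -0.04805723  0.24042425] [ 3.14118990e+00 -1.09027866e-04  1.44189798e+00] [-1.72318822 -2.94295105 -1.67759864] [-0.7243463   0.39219918  0.12579537] 0.2535746390721409
-0.3749642975082582 0.07022575720947198
```

View pics/side5c.png

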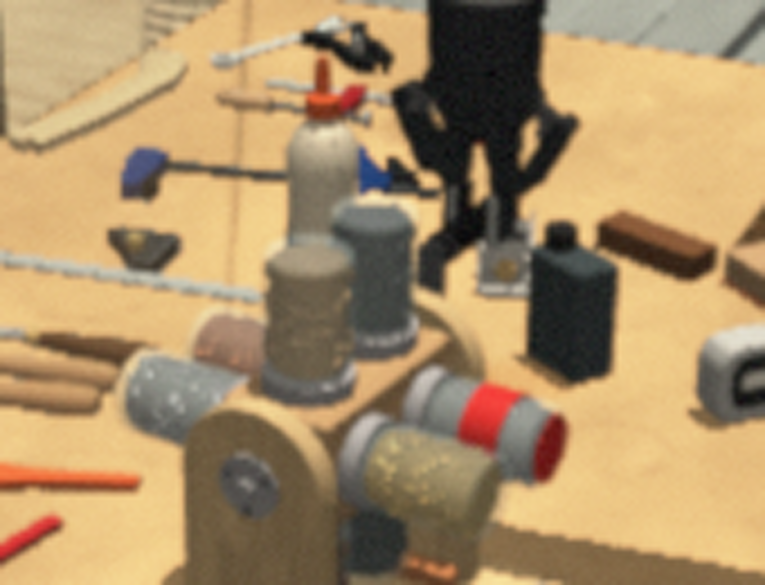

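View pics/top5c.png

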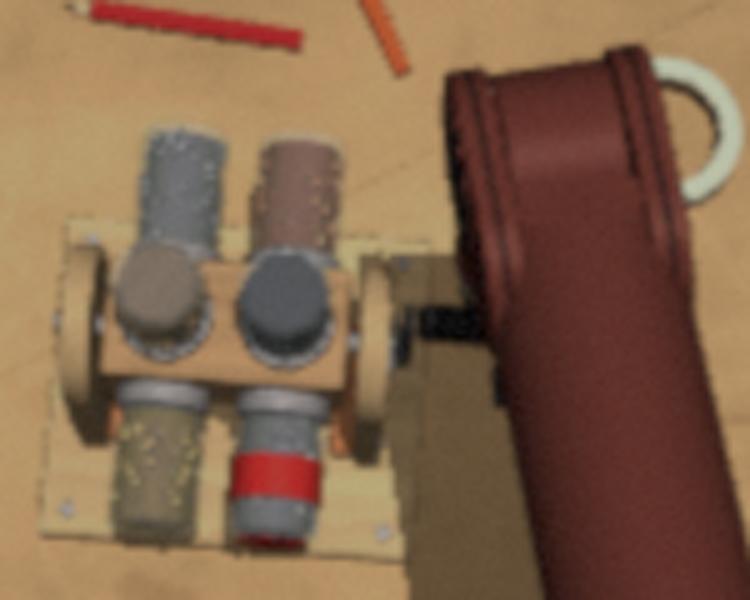

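```bash
python3 -c "
from h import *
crop('side5.png',285,185,365,260,9.5,'side5d.png')
crop('top5.png',285,185,345,280,6.3,'top5d.png')
"
```

```text
(no output)
```

View pics/side5d.png

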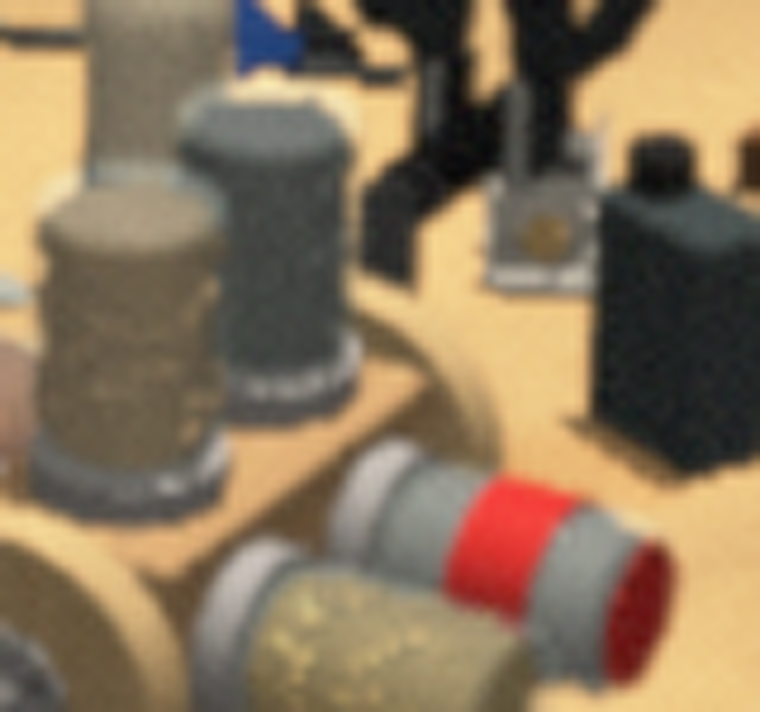

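View pics/top5d.png

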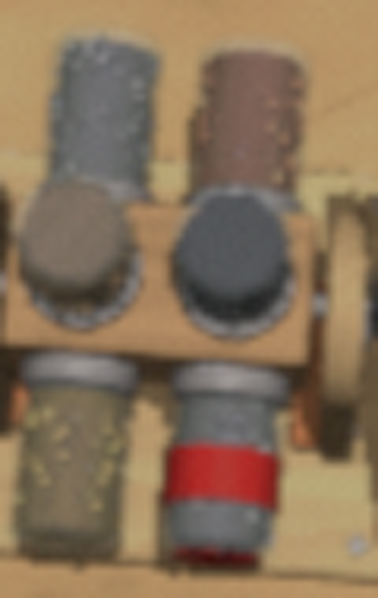

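```bash
cat > ang.py <<'E'
from fit import *
S5=lambda p:(np.array(p)+.5)/9.5-.5+[285,185]
T5=lambda p:(np.array(p)+.5)/6.3-.5+[285,185]
def J(th,ang,a,rr=.129):
    al=th+ang; return (-rr*np.cos(al),a,.17+rr*np.sin(al))
def res2(q,full=False):
    x,y,yaw,th,a1,a2,u1,v1,u2,v2=q; Q=q[:3]; o=[]; ot=np.array([u1,v1]); os_=np.array([u2,v2])
    for k,p in dict(lu=(85,122),ru=(345,140),rd=(330,367),ld=(66,348)).items():
        o.append(proj(t,W(Q,(*C[k],.018)))+ot-T(p))
    for k,p in dict(ld=(338,610),lu=(80,516),rd=(509,447)).items():
        o.append(proj(s,W(Q,(*C[k],.018)))+os_-S(p))
    o.append(proj(s,W(Q,(0,.103,.17)))+os_-S((222,350)))
    h=np.pi/2
    o.append(proj(s,W(Q,J(th,0,a1)))+os_-S5((640,612)))
    o.append(proj(s,W(Q,J(th,h,a1)))+os_-S5((267,130)))
    o.append(proj(s,W(Q,J(th,h,a2)))+os_-S5((133,222)))
    o.append(proj(t,W(Q,J(th,h,a1)))+ot-T5((232,252)))
    o.append(proj(t,W(Q,J(th,h,a2)))+ot-T5((76,247)))
    r=np.concatenate(o)
    return r if full else np.r_[r,q[6:]/.7]
f=least_squares(res2,[.597,.123,-.125,0,-.035,.035,0,0,0,0],loss='soft_l1')
print(f.x.round(4),'theta deg',np.degrees(f.x[3])); print(res2(f.x,True).reshape(-1,2).round(2))
cov=np.linalg.inv(f.jac.T@f.jac); print('sd deg per px',np.degrees(np.sqrt(cov[3,3])))
E
python3 ang.py
```

```text
[ 0.5969  0.123  -0.1235 -0.0267 -0.0364  0.0367 -0.1533 -0.1301  0.107
  0.2326] theta deg -1.5318884447275238
[[-0.06  0.07]
 [ 0.83 -0.08]
 [ 0.94  0.76]
 [-0.65  0.92]
 [ 0.93  0.78]
 [-1.29 -0.31]
 [ 0.13 -1.25]
 [-0.79  1.71]
 [-0.26  1.9 ]
 [ 0.4  -1.55]
 [ 0.27 -2.03]
 [ 0.02 -0.26]
 [-0.49 -1.16]]
sd deg per px 1.0037493883700754
```

```bash
cat > ov.py <<'E'
from fit import *
import sys
q=[.5969,.123,-.1235]
def draw(d,fn,box,L,out,ths,off,a1=-.0364,a2=.0367):
    im=cv2.imread('pics/'+fn)[box[1]:box[3],box[0]:box[2]]; big=cv2.resize(im,None,fx=L,fy=L,interpolation=cv2.INTER_CUBIC)
    def pl(pts,c):
        p=np.array([(proj(d,W(q,x))+off-[box[0],box[1]]+.5)*L-.5 for x in pts]); cv2.polylines(big,[np.round(p).astype(int)],False,c,1,cv2.LINE_AA)
    a=np.linspace(0,2*np.pi,40)
    for y in(.1,-.1): pl([(-.05*np.cos(v),y,.17+.05*np.sin(v)) for v in np.linspace(0,np.pi,30)],(255,255,0))
    cs=[(.11,.125,.018),(.11,-.125,.018),(-.11,-.125,.018),(-.11,.125,.018),(.11,.125,.018)]; pl(cs,(255,255,0))
    for th,c in ths:
        th=np.radians(th)
        for an in(0,np.pi/2):
          for ay in(a1,a2):
            n=np.array([-np.cos(th+an),0,np.sin(th+an)]); u=np.array([n[2],0,-n[0]]); v=np.array([0,1,0])
            o=np.array([0,ay,.17])
            pl([o+.129*n+.029*(np.cos(w)*u+np.sin(w)*v) for w in a],c)
    cv2.imwrite('pics/'+out,big)
off=np.array([float(x) for x in sys.argv[1:3]]);off2=np.array([float(x) for x in sys.argv[3:5]])
tag=sys.argv[5]
ths=[(-3,(255,0,0)),(0,(0,255,0)),(3,(255,0,255))]
draw(s,'side5.png',(265,185,365,260),8,f'ovs{tag}.png',ths,off)
draw(t,'top5.png',(272,180,352,280),6,f'ovt{tag}.png',ths,off2)
E
python3 ov.py 0 0 0 0 a
```

```text
(no output)
```

View pics/ovsa.png

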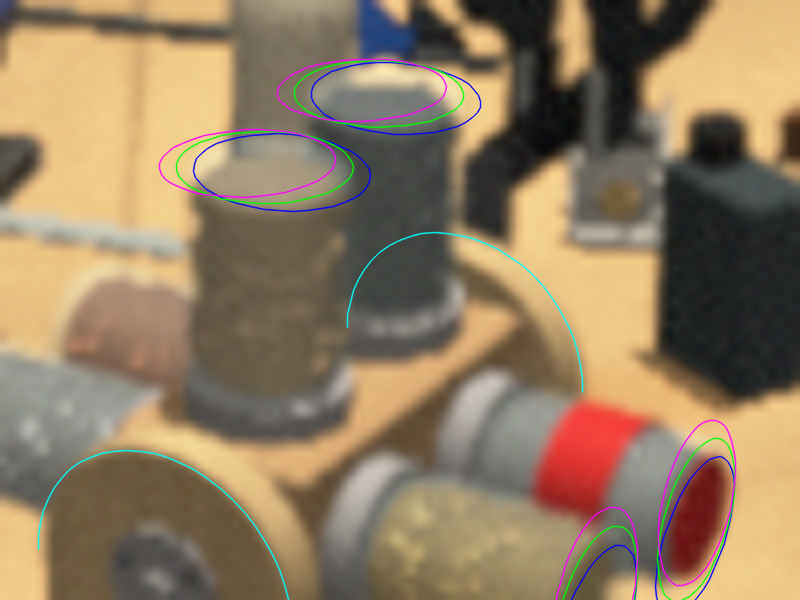

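View pics/ovta.png

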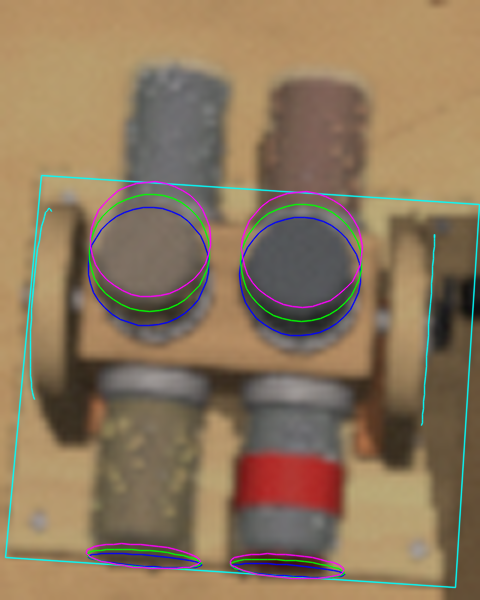

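```bash
python3 - <<'E'
from fit import *
q=[.5969,.123,-.1235]
for n,d,b,L in(('side',s,(265,185),8),('top',t,(272,180),6)):
  for th in(-3,0,3):
    T_=np.radians(th)
    for lab,an,a in(('red',0,-.0364),('tan up',np.pi/2,.0367),('grey up',np.pi/2,-.0364)):
        print(n,th,lab,*[((proj(d,W(q,(-r*np.cos(T_+an),a,.17+r*np.sin(T_+an))))-b+.5)*L-.5).round(0) for r in(.045,.12)])
crop('side5.png',282,190,332,245,11,'s5tan.png')
crop('side5.png',315,225,365,262,14,'s5red.png')
E
```

```text
side -3 red [483. 464.] [672. 529.]
side -3 tan up [270. 396.] [280. 196.]
side -3 grey up [381. 315.] [394. 121.]
side 0 red [484. 459.] [673. 513.]
side 0 tan up [264. 394.] [264. 191.]
side 0 grey up [375. 313.] [378. 117.]
side 3 red [484. 453.] [674. 497.]
side 3 tan up [258. 392.] [248. 187.]
side 3 grey up [370. 312.] [362. 114.]
top -3 red [299. 408.] [288. 553.]
top -3 tan up [159. 297.] [149. 269.]
top -3 grey up [303. 307.] [300. 279.]
top 0 red [299. 407.] [288. 551.]
top 0 tan up [159. 293.] [150. 257.]
top 0 grey up [304. 302.] [301. 267.]
top 3 red [299. 406.] [288. 549.]
top 3 tan up [160. 288.] [151. 244.]
top 3 grey up [304. 298.] [302. 254.]
```

View pics/s5tan.png

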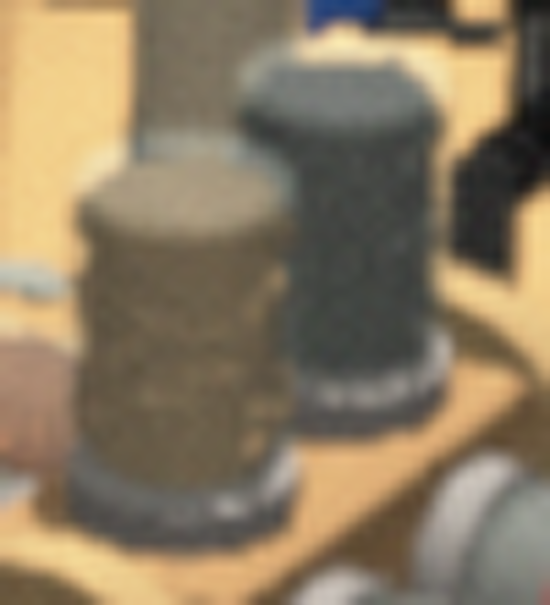

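View pics/s5red.png

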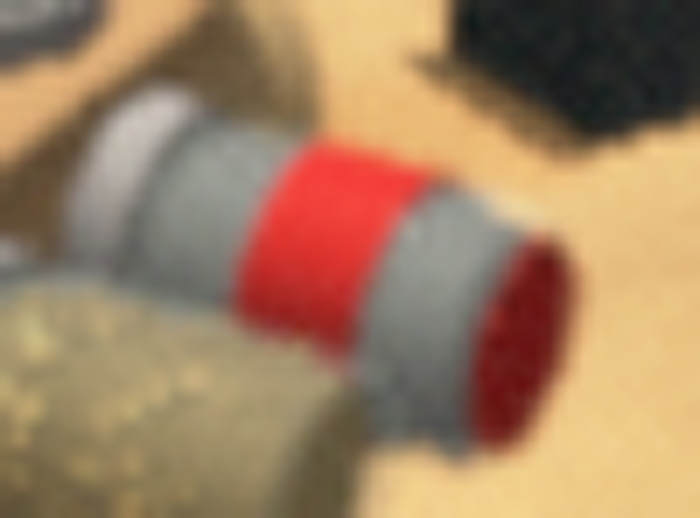

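```bash
python3 -m handwheel '[[[0,0,0,0.2,0,0,-1],[0,0,0,0.4,0,0,-1],[0,0,0,0.5,0,0,-1],[0,0,0,0.5,0,0,-1],[0,0,0,0.5,0,0,-1],[0,0,0,0.5,0,0,-1]]]' 60
python3 - <<'E'
from h import *
P=[]
snap('side','side6.png');P.append(status.observe()['position'])
snap('top','top6.png');o=status.observe();P.append(o['position'])
eyes.capture('top');P.append(status.observe()['position'])
eyes.capture('top');o=status.observe();P.append(o['position'])
print(np.array(P),o['wrist_force'],o['finger_gap'],o['time'],abs(o['joint_vel']).max())
x=np.mean(P,0);print(x,np.degrees(np.arctan2((x[0]-.5768)/.992,x[2]-.1702)))
crop('side6.png',230,150,400,280,4.5,'side6c.png')
E
```

```text
time: 7.9
position: [0.5763, -0.0481, 0.2404]
ee_rot: [3.142, 0.0, 1.442]
wrist_force: [-3.6, -3.8, -0.3]
finger_gap: 0.244
[[ 0.5763774  -0.04807651  0.24041641]
 [ 0.57634834 -0.04802915  0.24042617]
 [ 0.57636832 -0.04807754  0.24044381]
 [ 0.57635692 -0.04805965  0.24044155]] [-3.11748497 -3.51879176 -0.09163374] 0.24326485668228431 8.1 0.0014060857541872045
[ 0.57636275 -0.04806071  0.24043198] -0.3595866501517478
```

View pics/side6c.png

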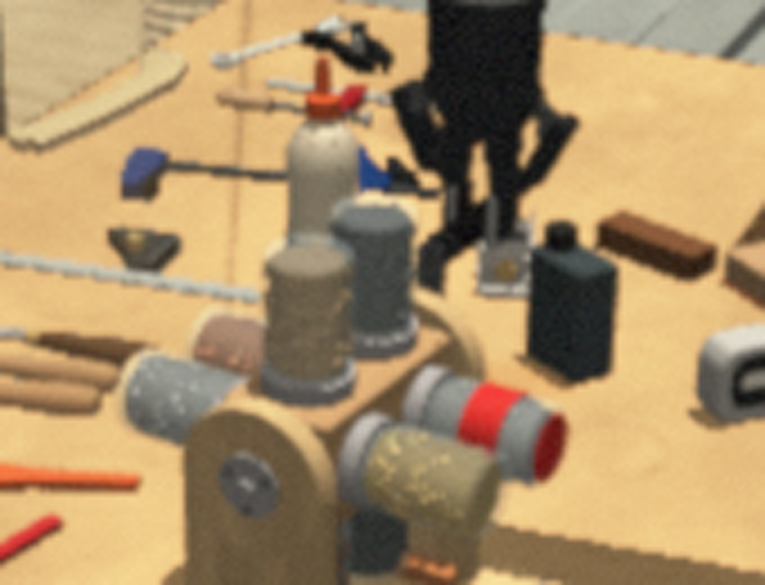

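```bash
python3 -m handwheel '[[[0,0,0,0.3,0,0,-1],[0,0,0,0.7,0,0,-1],[0,0,0,1,0,0,-1],[0,0,0,1,0,0,-1],[0,0,0,1,0,0,-1],[0,0,0,1,0,0,-1]]]' 60
python3 - <<'E'
from h import *
P=[]
for i in range(3):
    snap('top',f'top7{i}.png');o=status.observe();P.append(o['position'])
print(np.array(P),o['wrist_force'],o['finger_gap'],o['time'],abs(o['joint_vel']).max())
x=np.mean(P,0);print(np.degrees(np.arctan2((x[0]-.5768)/.992,x[2]-.1702)))
E
```

```text
time: 8.7
position: [0.5772, -0.0482, 0.2404]
ee_rot: [-3.141, 0.0, 1.442]
wrist_force: [-4.4, -3.9, 0.2]
finger_gap: 0.244
[[ 0.57716315 -0.0481678   0.24042764]
 [ 0.57712832 -0.04816425  0.24039427]
 [ 0.57715284 -0.04817018  0.24043389]] [-4.22509457 -3.82419663  0.6707834 ] 0.24758567793074246 8.85 0.0013656441843755533
0.28632702605384946
```

View pics/top72.png

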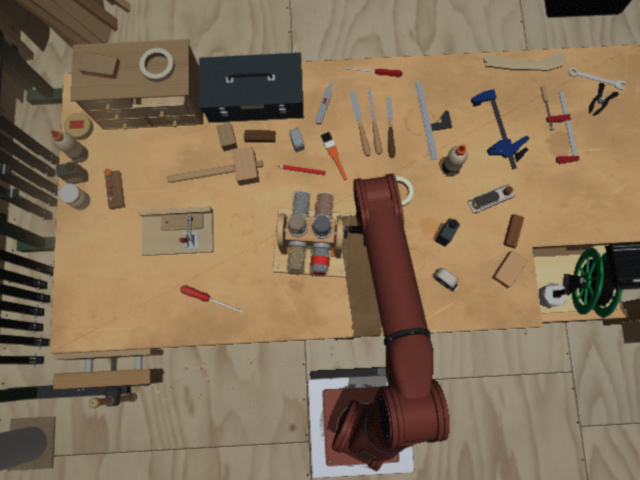

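The overhead picture shows the red-banded jar pointing to the front at (320,262). The handle is gripped at about (352,230). The oil can (447,232), tape measure (446,279), masking tape (403,190) and screwdriver (210,298) are where they started. The arm is still and the forces are small, so I am handing in now.

```bash
python3 -c "
from station import finish_job,status
print(finish_job()); o=status.observe(); print(o['time'],o['position'],o['finger_gap'])"
```

```text
the job is handed in; nothing more can be done
None
the job is handed in; nothing more can be done
```

The red-banded jar now points straight out to the front, level. The gripper still holds the crank handle, at 60 N, so the drum is held for you to unscrew the jar. I turned the drum about 103° by the crank only, in about 4 s, and handed in at 8.85 s.

Last checks:
- **Angle:** The gripper's measured path fits a 70 mm circle to within 0.2 mm, which puts the drum 0.3° past level.
- **Agreement with the pictures:** These were taken just before a final nudge of about 0.6°, when the gripper's path read −0.4°. The tilt of the upright jars agreed, at about 0 ± 0.8°. A coarser fit of the jar ends gave −1.5 ± 1°; I trusted it less because the glass ends are clear and hard to read.
- **Hold:** Over the last readings the gripper's position changed by less than 0.1 mm. The force on the wrist was about 6 N, and the highest I read while turning was about 17 N.
- **Surroundings:** In the last overhead picture the oil can, tape measure, masking tape and screwdriver are where they started. I saw no contact with the glass.

I could not read the state after handing in, so the final second of holding is unchecked.

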